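# Clamp the resin block in the quick-slide fixture

### The arm

A 6-joint arm with a two-finger parallel gripper is mounted at the origin on the work surface. World frame = base frame: x ahead of the robot, y to its left, z up, the work surface at z = 0. Lengths are in mm, angles in rad, forces in N, time in s.
With the tool pointing down it reaches from about 300 to 950 mm from the base axis. Payload 3.1 kg.
Tool frame: the origin (TCP) lies on the centre line of the jaws, within the pads' length; the fingertips stand 25 mm ahead of it and the grasp point (between the pads) lies 6 mm ahead of it; z points along the fingers, y is the line along which they close (so a half turn about z gives the same grasp; the last joint's range is limited). The gripper opens to 85 mm and grips with 20 to 120 N. Pads are 22 mm wide; open, the fingers measure 114 mm over their backs; the gripper's body (76 mm by 85 mm) begins 54 mm behind the grasp point. The pads swing forward as they close: fully open they stand 13 mm farther back than shut.
Start: joints at [-1.401, 0.308, 1.634, -0, 1.2, -0.07], TCP at [148.415, -607.129, 234.572] pointing down, gripper open.
Joint ranges: [-3.06, 3.06], [-0.79, 1.96], [0.05, 2.63], [-1.19, 4.34], [0.05, 2.64], [-2.94, 2.94]. Speed limits (rad/s): [2.79, 2.79, 3.14, 3.14, 3.14, 3.14].

### API

Orientations are given as a unit quaternion [x, y, z, w].
In Python, from rig import r gives the robot as it stands.
- The arm moves only by the shell command python3 -m creep 'ROWS' [FORCE]. ROWS is JSON, one flat list of numbers, 5 for each row, row after row: the closure in counts, from 0 (fully open) to 255 (shut), then the shift along the tool's x, y, z in cm, then the turn about the tool's z in rad. In form: [gripper, dx, dy, dz, yaw, gripper, dx, dy, dz, yaw, ...]. A call has 1 to 12 rows; each row shifts and turns the commanded pose from where the row before left it, along the tool's axes as they then stand; what a row does not reach is not made up. A row lasts 1/8 s, in which the tool goes at most 62.5 mm and 10.7 degrees, less where a joint would pass 70% of its speed; a pose out of reach is approached as far as the arm can. A call with a gripper value outside its range is refused whole. The fingers move at their own pace and stop on an object; FORCE is the grip in N (left out, the last holds). Time passes only in rows, so rows that do not move let the fingers close. It gives the time, the measured TCP pose, the force, the opening and the grip force at its end, in the units of the state.
- r.state(): the state, without advancing time (a new reading comes with each control period).
- r.capture(name): name is "side" or "top" or "wrist"; returns a dict with "img" (480x640x3 uint8, blue, green, red), "K" (3x3 intrinsics, pixels), "cam_to_world" (4x4, takes a point from camera to world coordinates). Camera axes: x right, y up, looking along -z (the intrinsics and any distortion apply to the point x, -y, -z); pixel columns grow to the right and rows downward; lengths in mm; the calibration is good to about 2 mm. A picture is of the moment at which its call begins. There is no depth.
- r.finish_job(): hands the job in; it is judged then, once.
The state is a dict: "t": time; "joint_positions": joint angles; "qd": joint speeds; "joint_torque": joint torques, N m; "position": TCP position; "ee_rot": TCP orientation; "contact_force": force on the tool from outside, world axes, zero at the start; "ft_torque": the same for the moment, N m; "grip_width": opening from 0.0 (shut) to 1.0 (fully open); "grip_force": force on a finger pad.
Only numpy, scipy, OpenCV 4.12 (cv2) and the standard library are available. Lean on these libraries where they do the work, as an engineer would, in place of code of your own. Each camera call takes 0.05 s, during which the arm holds its last target. There are 200 camera calls.

### The job

Clamp the cream block that lies on the fixture's rail. Pinch the thumb button in on the side of the sliding jaw and, keeping it in, slide the jaw up to within about a centimetre of the block without pressing on it, then let the button spring back out so that the jaw is locked on the rail. Then swing the cam lever just far enough that the block is held between the jaw and the sprung pad with the pad pushed in about halfway, never bottoming it, let go, and leave the other things on the bench alone.

Things in the scene. Friction and masses are not known exactly. Their poses are not given: they have to be found in the camera images.
- rail: The fixture: fixed aluminium rail 390 mm long (its y), base plate 94 mm wide (x), two walls (64 mm over their outer faces, tops 40 mm above the bench) with a channel between; teeth line the inside of the +x wall. Origin: centre of the underside. Cam head on its -y end, sliding jaw on its +y end, block on the wall tops between them.
- jaw (a joint): Travel of the sliding jaw, m: 0 to 0.115, growing towards -y of the rail (to the block). Friction about 0.4 N. While the button is out a pawl locks it at each whole 8 mm (0, 0.008, 0.016, ...), give or take 0.3 mm; pushes under 25 N do not move it then. Starts at one of these from 0 to 0.032 (rarely with the pawl on a tooth between two). Released between two notches it settles into the nearer one.
- thumb (a joint): How far the thumb button is pressed, m, towards -x of the rail: 0 out (jaw locked), 0.007 fully in; the jaw is free from about 0.0045. The spring pushes it out with 4.8 N at 0, 9 N fully in. If it stays well above 0 after release, the pawl rides on a tooth: move the jaw a little.
- thumb_face (a point): Centre of the button's round steel face, 24 mm in diameter, 95 mm above the bench, on the +x side of the grip block. The face stands 9 mm proud of the grip block's side when out, 2 mm when fully in. Moves with the button.
- jaw_grip (a point): Centre of the jaw's black upright grip block (32 mm in x, 36 mm in y, 52 to 122 mm above the bench) at button height, 95 mm above the bench; axes as the rail's. Pinch it along x here, one finger on the button, the other on the -x face: 41 mm over all with the button out, 34 mm with it in; some 25 N of grip.
- jaw_face (a point): Centre of the jaw's steel plate (54 mm wide, top 86 mm above the bench) where it will bear on the block, 65 mm above the bench, looking to -y of the rail. The plate stands on the -y end of the jaw's grey saddle (70 mm in x, 80 mm in y, top 52 mm above the bench).
- block: The workpiece: cream resin block 50 x 50 mm, 36 mm high, about 0.12 kg, loose, lying square on the rail walls with a round bore mark on top. Origin: centre of its underside.
- pad_face (a point): Centre of the front face of the black sprung pad (48 mm wide, 34 mm high, 12 mm thick) of the cam head, 65 mm above the bench, looking to +y of the rail at the block. It stands on two springs before a steel plate that the cam drives.
- pad (a joint): How far the pad is pushed back towards the steel plate behind it, m: 0 free (10 mm of gap seen between pad and plate), 0.008 bottomed (2 mm of gap). The spring gives 0.8 N at 0 and 2 N more per mm.
- lever (a joint): Angle of the cam lever, rad: 0 open, pointing to +x of the rail; turns clockwise from above to 1.9 (1.57 points to -y). It drives the steel plate and pad towards +y by 10 mm per rad (19 mm at 1.9). Starts at 0. Stiff (about 4.5 N at the knob, up to 2 N more under load), stays where it is left.
- knob (a point): On the axis of the black round knob (18 mm in diameter, 49 mm tall, from 78 to 127 mm above the bench) that stands up at the end of the lever; this point is 104 mm above the bench. 75 mm from the lever's axis.
- pivot (a point): On the vertical axis about which the lever turns, at the same height as the knob's point.
- spare: Bystander: a second cream block like the workpiece, standing on the bench. Origin: centre of the underside.
- puck: Bystander: white stepped plastic part 48 mm in diameter, 42 mm high, on the bench. Origin: centre of the underside.
- driver: Bystander: screwdriver 200 mm long with a black handle 26 mm thick, lying on the bench. Origin: the middle of its underside.

How it is judged:
By the outcome, as a careful person would: the job done as asked, in the order asked, and still so for the second after the job is handed in, with the robot touching nothing.
It also fails if it takes over 64 s, if anything falls off the work surface, if the arm or the gripper's body presses on something with over 40 N, if the wrist force passes 120 N, or if a joint passes its speed limit or range.

## Working session

There is one attempt and no reset: what is moved stays moved. The work goes in short steps, Python scripts to look and compute and a shell command to move; the robot and the scene stay as the last step left them, time stands still between calls to the robot, and variables do not carry over. Pictures are saved under pics/ and viewed, at most 10 in all, crops included, and the job is handed in when it is done.

```bash
ls; mkdir -p pics; python3 - <<'E'
from rig import r
import cv2,numpy as np
s=r.state();print(s)
ims=[]
for n in("top","side"):
    c=r.capture(n);cv2.imwrite(f"pics/{n}0.png",c["img"]);print(n,c["K"],np.round(c["cam_to_world"],3).tolist(),[k for k in c])
E
```

```text
pics
{'t': 0.0, 'joint_positions': array([-1.40073550e+00,  3.09042619e-01,  1.63522627e+00, -1.00909464e-06,
        1.19968686e+00, -6.97177163e-02]), 'qd': array([ 0.00066689, -0.00078706, -0.00034121, -0.00123697,  0.00110523,
       -0.00078849]), 'joint_torque': array([-1.03150403e-04, -4.15253270e+01, -2.76663798e+01, -1.00981115e-04,
        1.00568056e-02, -1.95394549e-06]), 'position': array([ 148.25067895, -606.30457842,  233.30472739]), 'ee_rot': array([ 9.92821170e-01,  1.19602373e-01, -5.97244530e-05, -1.18003420e-03]), 'contact_force': array([ 0.11033342, -0.10894061, -0.27753419]), 'ft_torque': array([-0.04473283,  0.00917948,  0.06165988]), 'grip_force': 0.0, 'grip_width': 0.999372739902244}
top [[512.45612164   0.         321.48035151]
 [  0.         512.45612164 234.46687779]
 [  0.           0.           1.        ]] [[-0.011, 0.999, -0.051, 483.1], [-1.0, -0.012, -0.015, 94.599], [-0.016, 0.051, 0.999, 1018.19], [0.0, 0.0, 0.0, 1.0]] ['img', 'K', 'cam_to_world']
side [[444.19444993   0.         325.1758809 ]
 [  0.         444.19444993 235.87505698]
 [  0.           0.           1.        ]] [[-0.822, 0.311, -0.477, 112.682], [-0.569, -0.435, 0.698, 739.115], [0.01, 0.845, 0.534, 570.044], [0.0, 0.0, 0.0, 1.0]] ['img', 'K', 'cam_to_world']
```

View pics/top0.png

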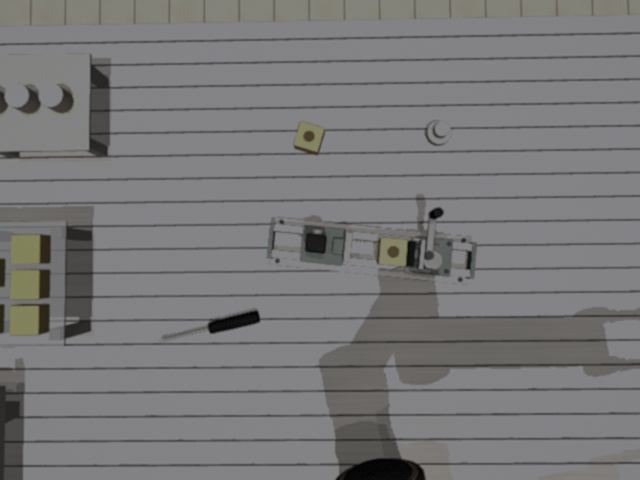

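View pics/side0.png

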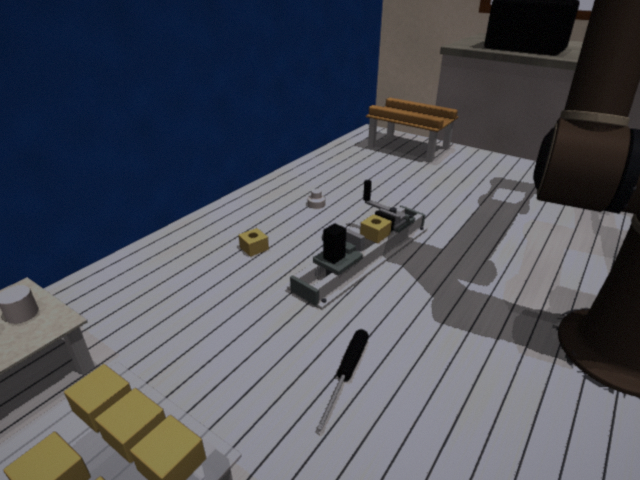

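The top view shows the rail running left to right in the image (world −y is right), with the black grip at (316,243), block at (393,252), knob at (436,213), and pivot at about (432,258). The side view agrees, with the grip at (334,243) and knob at (367,190).

```bash
cat > h.py <<'E'
from rig import r
import cv2,numpy as np
def ray(c,u,v):
    M=np.array(c["cam_to_world"]);K=np.array(c["K"])
    d=np.linalg.inv(K)@[u,v,1];d=M[:3,:3]@[d[0],-d[1],-d[2]]
    return M[:3,3],d
def onz(c,u,v,z):
    o,d=ray(c,u,v);return np.round(o+d*(z-o[2])/d[2],1)
def tri(c1,p1,c2,p2):
    o1,d1=ray(c1,*p1);o2,d2=ray(c2,*p2)
    A=np.stack([d1,-d2],1);t=np.linalg.lstsq(A,o2-o1,rcond=None)[0]
    a,b=o1+d1*t[0],o2+d2*t[1];return np.round((a+b)/2,1),np.linalg.norm(a-b).round(1)
def proj(c,p):
    M=np.array(c["cam_to_world"]);q=M[:3,:3].T@(np.array(p)-M[:3,3]);k=np.array(c["K"])@[q[0],-q[1],-q[2]];return k[:2]/k[2]
def blobs(m,amin=20):
    n,l,s,ce=cv2.connectedComponentsWithStats(m.astype(np.uint8));return [(s[i,:].tolist(),ce[i].round(1).tolist()) for i in range(1,n) if s[i,4]>=amin]
E
python3 - <<'E'
from h import *
t=r.capture("top");im=t["img"];hsv=cv2.cvtColor(im,cv2.COLOR_BGR2HSV)
roi=np.zeros(im.shape[:2],bool);roi[100:300,255:490]=1
print("black");[print(b) for b in blobs((hsv[...,2]<30)&roi)]
print("cream");[print(b,onz(t,*b[1],76)) for b in blobs((hsv[...,1]>90)&(hsv[...,2]>100)&roi)]
for n,p,z in[("b1",(281,221),12),("b2",(277,261),12),("b3",(469,238),12),("b4",(461,280),12),("grip",(316,243),122),("knob",(436.5,212.5),127),("piv",(432,259),95)]: print(n,onz(t,*p,z))
cv2.imwrite("pics/crop1.png",cv2.resize(im[195:295,260:485],None,fx=3.5,fy=3.5,interpolation=cv2.INTER_CUBIC))
E
```

```text
black
([430, 209, 12, 9, 81], [435.5, 213.0])
([306, 234, 20, 19, 294], [315.2, 242.6])
([407, 242, 9, 24, 157], [410.5, 253.4])
([467, 252, 4, 16, 35], [468.9, 259.7])
cream
b1 [562.2 189.3  12. ]
b2 [483.6 197.7  12. ]
b3 [ 524.4 -178.8   12. ]
b4 [ 442.7 -161.2   12. ]
grip [514.2 117.9 122. ]
knob [564.7 -92.4 127. ]
piv [484.1 -89.2  95. ]
```

View pics/crop1.png

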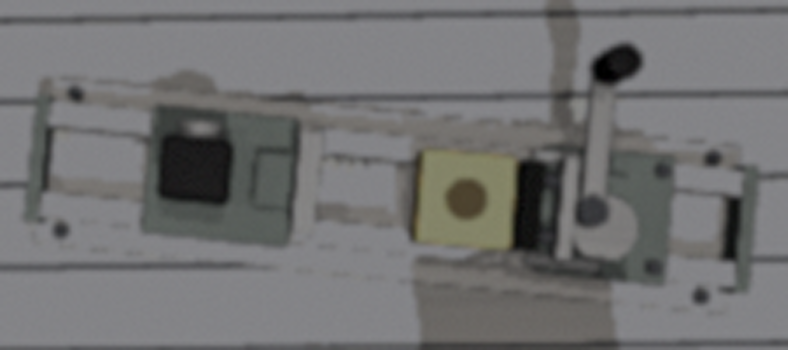

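The enlarged crop (×3.5, offset (260,195)) shows the bolts at crop (76,93), (61,230), (712,158) and (700,296). The button is on the upper (+x) side of the grip, the bore mark is at (467,200), the pivot at (594,210), and the gap between jaw plate and block runs from about 318 to 417.

```bash
python3 - <<'E'
from h import *
t=r.capture("top")
P=lambda x,y,z:onz(t,260+x/3.5,195+y/3.5,z)
b=[P(76,93,10),P(61,230,10),P(712,158,10),P(700,296,10)];c=sum(b)/4
dy=(b[0]+b[1]-b[2]-b[3])[:2];yaw=np.arctan2(-dy[0],dy[1]);print(b,"ctr",c,"yaw",yaw)
R=np.array([[np.cos(yaw),-np.sin(yaw)],[np.sin(yaw),np.cos(yaw)]])
for n,p in dict(griptop=P(193,168,122),blk=P(467,200,76),blkR=P(417,197,76),blkL=P(515,203,76),plate=P(320,170,86),plateback=P(297,180,86),knob=P(620,61,127),piv=P(594,210,100),padf=P(516,205,82),button=P(201,127,95)).items():
    print(n,p,"rail:",(R.T@(p[:2]-c[:2])).round(1))
s=r.capture("side");im=s["img"]
print(proj(s,P(193,168,122)),proj(s,P(620,61,127)))
v=cv2.cvtColor(im,cv2.COLOR_BGR2HSV)[...,2]
cv2.imwrite("pics/side1.png",cv2.resize(im[160:310,280:440],None,fx=4,fy=4,interpolation=cv2.INTER_CUBIC))
E
```

```text
[array([561.2, 188.1,  10. ]), array([484.1, 197.1,  10. ]), array([ 520.4, -168.3,   10. ]), array([ 443.5, -159.7,   10. ])] ctr [502.3  14.3  10. ] yaw -0.11364173586563542
griptop [514.2 119.4 122. ] rail: [-1.000e-01  1.058e+02]
blk [497.4 -22.7  76. ] rail: [ -0.7 -37.3]
blkR [499.3   3.4  76. ] rail: [ -1.7 -11.2]
blkL [495.6 -47.8  76. ] rail: [  0.4 -62.5]
plate [513.7  54.4  86. ] rail: [ 6.8 41.1]
plateback [508.7  66.4  86. ] rail: [ 0.5 52.5]
knob [564.9 -93.5 127. ] rail: [  74.4 -100. ]
piv [491.3 -84.3 100. ] rail: [  0.3 -99.2]
padf [494.5 -47.4  82. ] rail: [ -0.8 -62.2]
button [536.3 115.8  95. ] rail: [ 22.3 104.7]
[334.6242391  227.90374621] [367.26122061 180.84710043]
```

View pics/side1.png

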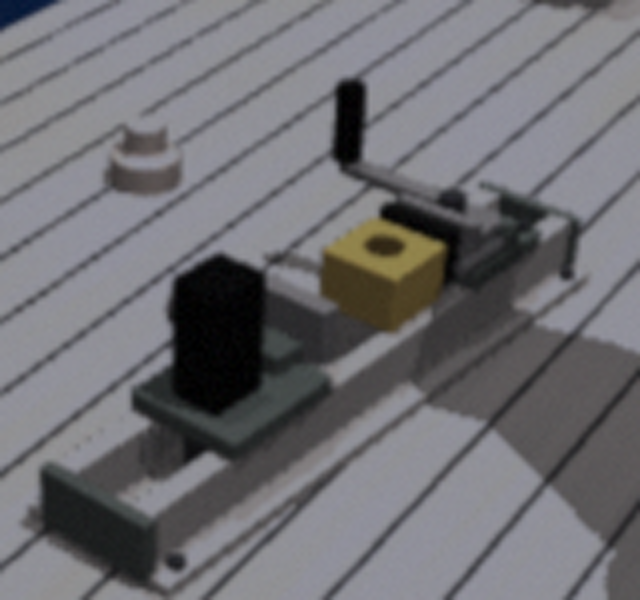

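The side view agrees: the button is on the grip's +x side and the puck and spare are well clear. The measured sizes fit (block about 51 mm, lever 75 mm, grip at rail x≈0). Next I move above the grip.

```bash
python3 -m creep '[0,3.77,-4.41,0,0, 0,3.77,-4.41,0,0, 0,3.77,-4.41,0,0, 0,3.77,-4.41,0,0, 0,3.77,-4.41,0,0, 0,3.77,-4.41,0,0, 0,3.77,-4.41,0,0, 0,3.77,-4.41,0,0, 0,3.77,-4.41,0,0, 0,3.77,-4.41,0,0, 0,3.77,-4.41,0,0, 0,3.77,-4.41,0,0]' 30; python3 -m creep '[0,3.77,-4.41,0,0, 0,3.77,-4.41,0,0, 0,0,0,0,-0.18, 0,0,0,0,-0.18, 0,0,0,0,-0.18, 0,0,0,0,-0.18, 0,0,0,0,-0.18, 0,0,0,0,-0.18, 0,0,0,0,-0.137, 0,0,0,0,0]'
python3 - <<'E'
from h import *
print(r.state()["position"],r.state()["ee_rot"])
w=r.capture("wrist");cv2.imwrite("pics/w1.png",w["img"]);print(np.round(w["cam_to_world"],2).tolist())
print(proj(w,[514.2,119.4,122]),proj(w,[497.4,-22.7,76]))
E
```

```text
t: 1.75
position: [462.9, 16.2, 234.9]
ee_rot: [0.993, 0.12, 0.001, 0.0]
contact_force: [0.0, -0.5, -0.1]
grip_width: 0.999
grip_force: 0.0
t: 3.0
position: [514.4, 117.9, 234.5]
ee_rot: [0.747, 0.665, -0.0, -0.0]
contact_force: [0.5, -0.0, 0.1]
grip_width: 0.997
grip_force: 0.0
[514.37680067 117.94162071 234.50849981] [ 7.46797151e-01  6.65051886e-01 -4.43526487e-05 -4.83384727e-05]
[[0.99, 0.11, 0.03, 523.23], [-0.12, 0.95, 0.29, 189.43], [-0.0, -0.29, 0.96, 374.0], [0.0, 0.0, 0.0, 1.0]]
[321.60333673 230.1303341 ] [321.59893663 360.65754129]
```

View pics/w1.png

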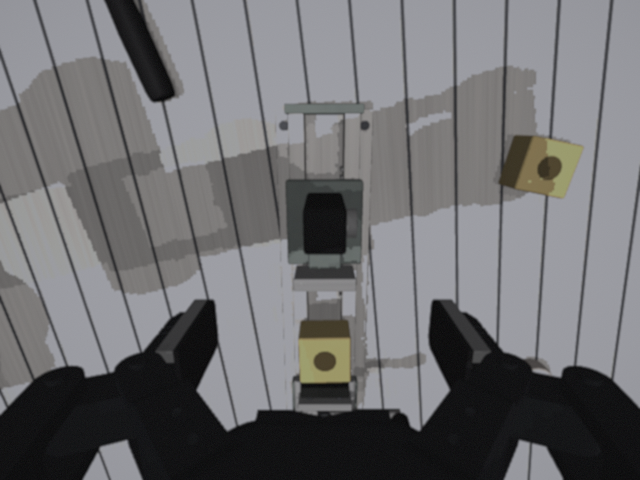

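The wrist view shows the grip top centre near (325,238), the bore mark at (325,361), the jaw plate at rows 268–290, and both fingers. I'll refine with rays.

```bash
python3 - <<'E'
from h import *
w=r.capture("wrist");im=w["img"];v=im.max(2)
roi=np.zeros(v.shape,bool);roi[185:262,290:345]=1
m=(v<40)&roi;ys,xs=np.where(m)
for y in range(188,262,4): 
    x=np.where(m[y])[0];print(y,x.min() if len(x) else None,x.max() if len(x) else None,v[y,325],end="; ")
print()
yaw=-0.1136;R=np.array([[np.cos(yaw),-np.sin(yaw)],[np.sin(yaw),np.cos(yaw)]])
for n,q,z in[("bore",(325,361),76),("gripBL",(305,253),122),("gripBR",(346,253),122),("plate low edge",(325,290),86),("plate up edge",(325,279),86),("blk near",(325,338),76),("blk far",(325,383),76),("boltL",(284,126),10),("boltR",(365,126),10)]:
    p=onz(w,*q,z);print(n,p,(R.T@(p[:2]-[502.3,14.3])).round(1))
cv2.imwrite("pics/w1c.png",cv2.resize(im[100:420,260:400],None,fx=1.85*1,fy=1.85,interpolation=cv2.INTER_CUBIC))
E
```

```text
188 None None 66; 192 None None 47; 196 307 341 14; 200 306 342 15; 204 305 344 18; 208 304 344 17; 212 303 344 19; 216 303 344 21; 220 303 344 19; 224 303 344 21; 228 303 344 18; 232 303 344 19; 236 303 344 19; 240 304 344 17; 244 304 344 18; 248 304 344 19; 252 305 343 19; 256 None None 108; 260 None None 108; 
bore [500.5 -23.5  76. ] [  2.5 -37.8]
gripBL [500.  103.4 122. ] [-12.4  88.3]
gripBR [530.1  99.9 122. ] [17.9 88.2]
plate low edge [509.5  55.3  86. ] [ 2.5 41.6]
plate up edge [510.7  65.6  86. ] [ 2.5 51.9]
blk near [503.4   1.6  76. ] [  2.5 -12.5]
blk far [497.6 -48.4  76. ] [  2.4 -62.8]
boltL [486.4 196.   10. ] [-36.4 178.7]
boltR [563.9 186.9  10. ] [ 41.6 178.5]
```

View pics/w1c.png

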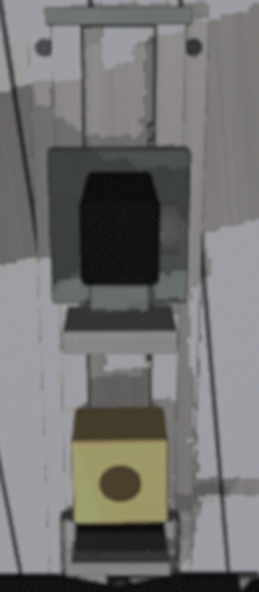

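The two views agree within 2.5 mm, so I take the mean. The jaw-to-block gap is about 53 mm. Now I descend and pinch.

```bash
python3 -m creep '[0,0.17,0.19,2.5,0, 0,0,0,4,0, 0,0,0,4,0, 0,0,0,2.85,0, 0,0,0,0,0, 0,0,0,0,0]' 30; python3 -m creep '[120,0,0,0,0, 140,0,0,0,0, 160,0,0,0,0, 160,0,0,0,0]'
```

```text
t: 3.85
position: [517.6, 119.6, 102.1]
ee_rot: [0.746, 0.665, 0.001, 0.0]
contact_force: [-0.1, -0.1, -0.9]
grip_width: 0.998
grip_force: 0.0
t: 4.35
position: [516.6, 119.8, 103.1]
ee_rot: [0.746, 0.666, 0.0, -0.0]
contact_force: [-4.4, -0.6, 9.3]
grip_width: 0.387
grip_force: 31.1
```

```bash
python3 -m creep '[175,0,0,0,0, 175,-0.4,0,0,0, 175,-0.6,0,0,0, 175,-0.6,0,0,0, 175,-0.6,0,0,0, 175,-0.6,0,0,0, 175,-0.6,0,0,0, 175,-0.4,0,0,0, 175,0,0,0,0, 175,0,0,0,0]' 30
python3 - <<'E'
from h import *
print(r.state()["position"],r.state()["ee_rot"],r.state()["contact_force"])
t=r.capture("side");w=r.capture("wrist")
cv2.imwrite("pics/w2.png",w["img"][150:480,180:460])
a=cv2.resize(t["img"][190:290,290:430],None,fx=4,fy=4,interpolation=cv2.INTER_CUBIC)
b=cv2.resize(w["img"][150:480,230:430],(242,400));cv2.imwrite("pics/m2.png",np.hstack([a,b]))
E
```

```text
t: 5.6
position: [512.3, 81.8, 103.1]
ee_rot: [0.746, 0.666, 0.0, -0.0]
contact_force: [-4.6, -0.4, 10.4]
grip_width: 0.386
grip_force: 31.0
[512.3369847   81.81399434 103.12189812] [ 7.46241925e-01  6.65674828e-01  6.84321660e-05 -8.37059963e-05] [-4.55747476 -0.39654304 10.40519877]
```

View pics/m2.png

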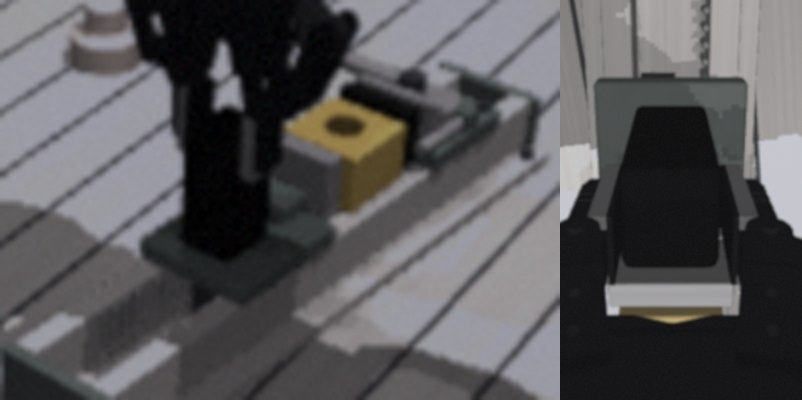

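The side crop shows the jaw pinched and moved, with the plate at crop column 340, still short of the block. The commanded sum was 38 mm, so I go 10 mm further to the 48 mm notch.

```bash
python3 -m creep '[175,-0.4,0,0,0, 175,-0.3,0,0,0, 175,-0.3,0,0,0, 175,0,0,0,0, 175,0,0,0,0]' 30
python3 - <<'E'
from h import *
t=r.capture("top")
cv2.imwrite("pics/t3.png",cv2.resize(t["img"][195:295,260:485],None,fx=3.5,fy=3.5,interpolation=cv2.INTER_CUBIC))
E
```

```text
t: 6.32
position: [511.2, 71.9, 103.1]
ee_rot: [0.746, 0.666, 0.0, -0.0]
contact_force: [-4.8, 0.3, 10.8]
grip_width: 0.39
grip_force: 31.1
```

View pics/t3.png

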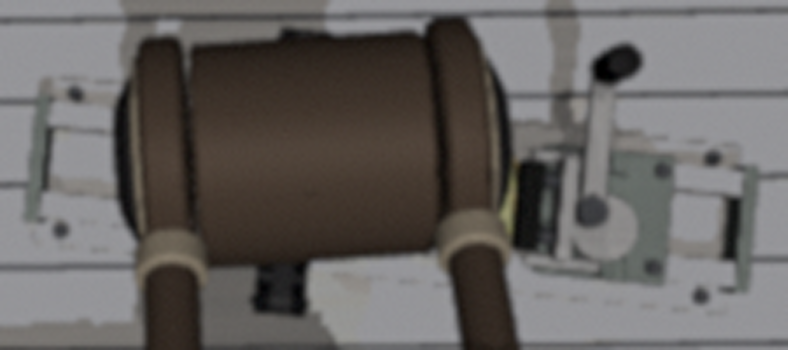

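The arm hides the jaw from the top camera, but the knob and cam are unmoved at crop (618,62), and there is no y force, so the jaw isn't pressing. I release, lift and look.

```bash
python3 -m creep '[130,0,0,0,0, 100,0,0,0,0, 50,0,0,0,0, 0,0,0,0,0, 0,0,0,0,0, 0,0,0,-4,0, 0,0,0,-5,0, 0,0,0,-4,0, 0,0,0,0,0, 0,0,0,0,0]' 30
python3 - <<'E'
from h import *
print(r.state()["position"])
w=r.capture("wrist");s=r.capture("side")
a=cv2.resize(w["img"][150:450,230:430],(400,600),interpolation=cv2.INTER_CUBIC)
b=cv2.resize(s["img"][190:290,320:420],(400,400),interpolation=cv2.INTER_CUBIC)
b=np.vstack([b,np.zeros((200,400,3),np.uint8)]);cv2.imwrite("pics/m4.png",np.hstack([a,b]))
E
```

```text
t: 7.62
position: [510.4, 71.8, 230.4]
ee_rot: [0.746, 0.666, -0.0, -0.0]
contact_force: [-0.7, 0.3, -0.7]
grip_width: 1.002
grip_force: 0.0
[510.39160039  71.75020675 230.39281938]
```

View pics/m4.png

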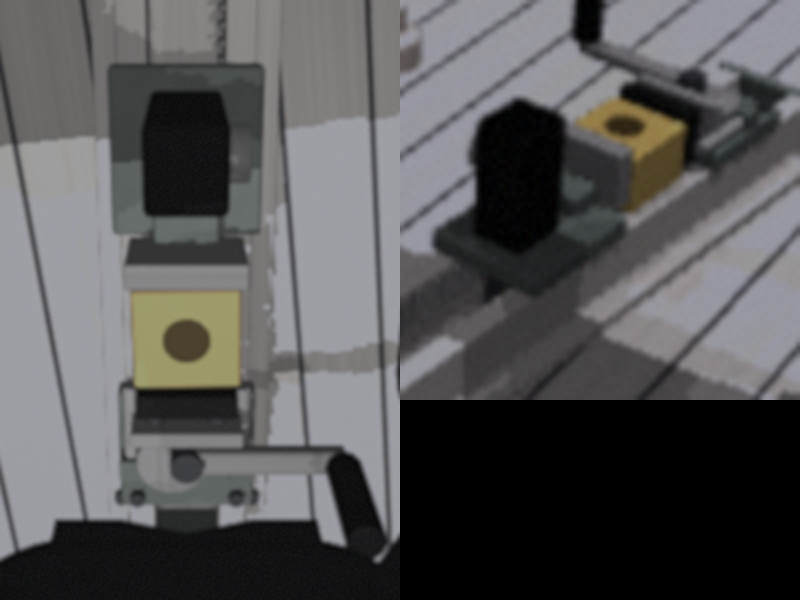

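The wrist view shows the plate's lower top edge at crop y≈290, the block's upper edge at about 291 (occluded by parallax), and the button's outer edge at x≈252. I'll cast rays to check the gap and that the button is out.

```bash
python3 - <<'E'
from h import *
w=r.capture("wrist");s=r.capture("side")
yaw=-0.1136;R=np.array([[np.cos(yaw),-np.sin(yaw)],[np.sin(yaw),np.cos(yaw)]])
def pr(n,c,q,z):
    p=onz(c,*q,z);print(n,p,(R.T@(p[:2]-[502.3,14.3])).round(1))
W=lambda x,y:(230+x/2,150+y/2)
for a in[("plate up",(185,265),86),("plate low",(185,290),86),("blk up",(185,292),76),("blk low",(185,388),76),("bore",(187,341),76),("button edge",(253,155),95),("button bot",(240,180),95),("grip R top",(229,200),122),("grip L top",(143,200),122),("grip low",(186,216),122),("saddle up",(186,66),52)]: pr(a[0],w,W(*a[1]),a[2])
g=w["img"].max(2);print(g[280:305,322].tolist());print(w["img"][280:305,322].tolist()[8:22])
print(g[225,335:365].tolist())
E
```

```text
plate up [503.3  18.6  86. ] [0.5 4.4]
plate low [502.   7.  86.] [ 0.5 -7.3]
blk up [501.3   1.2  76. ] [  0.5 -13.1]
blk low [495.7 -47.5  76. ] [  0.4 -62.1]
bore [499.4 -23.2  76. ] [  1.4 -37.6]
button edge [535.7  66.1  95. ] [27.3 55.3]
button bot [529.7  56.5  95. ] [22.4 45. ]
grip R top [524.   57.9 122. ] [16.6 45.8]
grip L top [493.2  61.4 122. ] [-14.4  45.8]
grip low [507.9  53.6 122. ] [ 1.1 39.7]
saddle up [512.7  97.6  52. ] [ 0.9 83.9]
[54, 56, 73, 106, 128, 138, 138, 136, 133, 134, 134, 136, 136, 136, 133, 129, 138, 153, 158, 158, 158, 157, 158, 158, 157]
[[133, 132, 133], [134, 132, 133], [134, 134, 134], [136, 134, 135], [136, 135, 135], [136, 135, 135], [132, 132, 133], [113, 123, 129], [96, 127, 138], [99, 143, 153], [106, 154, 158], [108, 156, 158], [108, 156, 158], [107, 156, 157]]
[21, 19, 21, 19, 20, 21, 20, 22, 16, 15, 24, 45, 72, 83, 86, 86, 86, 86, 84, 83, 83, 79, 73, 74, 78, 79, 76, 89, 119, 135]
```

The gap is about 5 mm, the jaw has moved 48 mm, and the button edge is about 9 mm proud, so the jaw is locked. Next I go over the knob, with the fingers turned to straddle it tangentially.

```bash
python3 -m creep '[0,-3.95,1.85,0,0, 0,-3.95,1.85,0,0, 0,-3.95,1.85,0,0, 0,-3.95,1.85,0,0, 0,0,0,0,-0.175, 0,0,0,0,-0.175, 0,0,0,0,-0.175, 0,0,0,0,-0.175, 0,0,0,0,-0.175, 0,0,0,0,-0.175, 0,0,0,0,-0.175]'; python3 -m creep '[0,0,0,0,-0.175, 0,0,0,0,-0.175, 0,0,0,0,0]'
python3 - <<'E'
from h import *
w=r.capture("wrist");im=w["img"];v=im.max(2)
print("pred knob",proj(w,[566,-93.6,127]),"piv",proj(w,[491.3,-84.3,100]),proj(w,[497,-36,76]))
cv2.imwrite("pics/w5.png",im)
E
```

```text
t: 9.2
position: [565.9, -93.5, 229.6]
ee_rot: [0.225, 0.974, 0.0, -0.001]
contact_force: [0.0, -0.0, -0.3]
grip_width: 1.002
grip_force: 0.0
t: 9.57
position: [566.0, -93.5, 229.8]
ee_rot: [0.056, 0.998, 0.0, -0.001]
contact_force: [0.9, -0.4, 0.4]
grip_width: 1.003
grip_force: 0.0
pred knob [324.52291625 237.19850477] piv [325.70063891 125.18624558] [388.0063743  125.85018961]
```

View pics/w5.png

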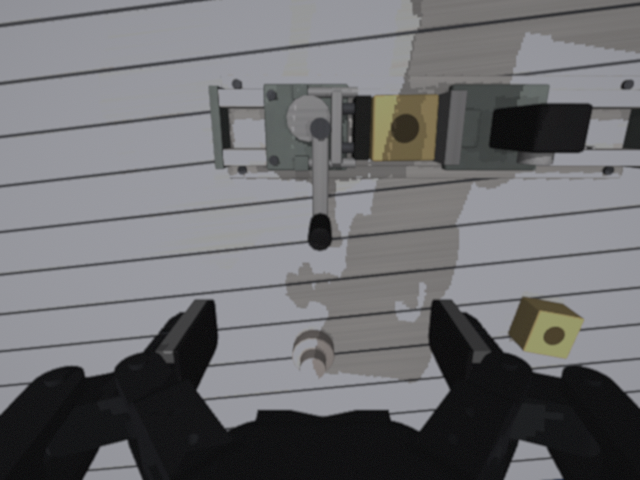

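The knob top is at (319,238) against the predicted (324.5,237). That is about 3 mm towards rail −y in the wrist view, so I shift half of it, descend and grip.

```bash
python3 -m creep '[0,0,-0.15,4,0, 0,0,0,4,0, 0,0,0,4,0, 90,0,0,0,0, 150,0,0,0,0, 180,0,0,0,0, 200,0,0,0,0, 215,0,0,0,0, 215,0,0,0,0, 215,0,0,0,0]' 25
```

```text
t: 10.88
position: [567.9, -96.0, 113.1]
ee_rot: [0.055, 0.998, -0.001, 0.002]
contact_force: [-0.7, -1.6, 5.2]
grip_width: 0.193
grip_force: 25.0
```

```bash
python3 -m creep '[215,0.04,-0.75,0,0.1, 215,0.04,-0.75,0,0.1, 215,0.04,-0.75,0,0.1, 215,0.04,-0.75,0,0.1, 215,0.04,-0.75,0,0.1, 215,0,0,0,0, 215,0,0,0,0]'
python3 - <<'E'
from h import *
t=r.capture("top");s=r.capture("side");w=r.capture("wrist")
a=cv2.resize(t["img"][205:285,370:470],(500,400),interpolation=cv2.INTER_CUBIC)
b=cv2.resize(s["img"][190:250,340:430],(300,200),interpolation=cv2.INTER_CUBIC)
c=cv2.resize(w["img"][0:220,230:560],(300,200))
cv2.imwrite("pics/m6.png",np.hstack([a,np.vstack([b,c])]))
E
```

```text
t: 11.75
position: [555.0, -130.7, 113.1]
ee_rot: [0.3, 0.954, -0.0, 0.002]
contact_force: [0.1, -1.6, 6.1]
grip_width: 0.195
grip_force: 25.0
```

View pics/m6.png

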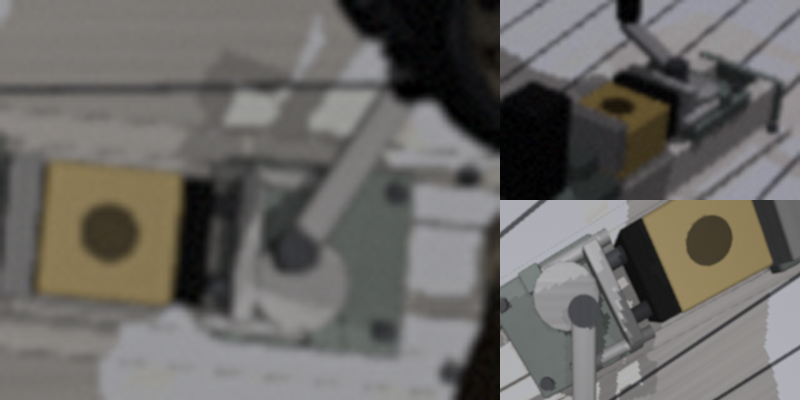

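At θ≈0.5 (chord 37 mm) the block has moved up close to the jaw plate. I've used more views than I was allowed, so from here I measure numerically: bore-mark shift and pad gap in the fixed top camera.

```bash
cat >> h.py <<'E'
def bore(c):
    im=c["img"] if isinstance(c,dict) else c
    g=im.astype(float);y=(g[...,2]-g[...,0])/(g.sum(2)+1) # yellowness
    m=np.zeros(y.shape,np.uint8);m[235:275,370:415]=(y[235:275,370:415]>0.08)
    b=max(blobs(m),key=lambda q:q[0][4]);s,ce=b
    l=(cv2.connectedComponents(m)[1]);k=l==l[int(ce[1]),int(ce[0])] if l[int(ce[1]),int(ce[0])] else m>0
    # subpixel left/right edges of the block: mean width-weighted yellowness
    rows=slice(246,259);prof=y[rows,375:425].mean(0)
    top=np.median(prof[12:25]);
    def cross(p,x0,th):
        for i in range(len(p)-1):
            if (p[i]-th)*(p[i+1]-th)<=0:return x0+i+(th-p[i])/(p[i+1]-p[i])
    th=top/2
    return ce,s[4],cross(prof,375,th),cross(prof[::-1],-424,th)
def prof(c):
    im=c["img"] if isinstance(c,dict) else c
    return im[248:258,400:428].max(2).mean(0).round().astype(int).tolist()
E
python3 - <<'E'
from h import *
a=cv2.imread("pics/top0.png");print(bore(a),prof(a))
t=r.capture("top");print(bore(t),prof(t))
E
```

```text
([392.9, 251.3], 161, np.float64(377.57222631162847), np.float64(-408.34021374925265)) [131, 132, 132, 132, 132, 126, 101, 54, 16, 16, 19, 18, 18, 22, 42, 67, 76, 62, 42, 51, 90, 123, 131, 123, 95, 61, 64, 78]
([391.9, 251.2], 788, np.float64(377.13275251710786), np.float64(-406.56286626953363)) [134, 134, 134, 134, 118, 75, 28, 12, 12, 10, 14, 34, 60, 66, 51, 41, 42, 64, 95, 115, 125, 116, 88, 67, 55, 47, 53, 57]
```

```bash
cat >> h.py <<'E'
yaw=-0.1136;RR=np.array([[np.cos(yaw),-np.sin(yaw)],[np.sin(yaw),np.cos(yaw)]])
def line(c,xr,y0,y1,z,st=0.5):
    ys=np.arange(y0,y1,st);uv=np.array([proj(c,[*(np.array([502.3,14.3])+RR@[xr,y]),z]) for y in ys]).astype(np.float32)
    s=cv2.remap(c["img"],uv[:,:1],uv[:,1:],cv2.INTER_LINEAR)[:,0];return ys,s,uv
E
python3 - <<'E'
from h import *
w=r.capture("wrist")
for x in(-15,0,15,20):
    ys,s,uv=line(w,x,-92,-45,82,1)
    print(x,uv[0].round(),uv[-1].round());print([f"{int(y)}:{p.max()}{'Y' if int(p[2])-int(p[0])>25 else ''}" for y,p in zip(ys,s)])
ys,s,uv=line(w,0,-20,15,80,1);print([f"{int(y)}:{p.max()}{'Y' if int(p[2])-int(p[0])>25 else ''}" for y,p in zip(ys,s)])
E
```

```text
-15 [327.  72.] [424.  14.]
['-92:80', '-91:66', '-90:147', '-89:175', '-88:173', '-87:172', '-86:170', '-85:167', '-84:150', '-83:101', '-82:65', '-81:67', '-80:66', '-79:65', '-78:66', '-77:60', '-76:46', '-75:40', '-74:23', '-73:16', '-72:22', '-71:20', '-70:25', '-69:24', '-68:24', '-67:23', '-66:26', '-65:21', '-64:24', '-63:25', '-62:28', '-61:84Y', '-60:143Y', '-59:150Y', '-58:150Y', '-57:150Y', '-56:149Y', '-55:150Y', '-54:149Y', '-53:148Y', '-52:149Y', '-51:148Y', '-50:148Y', '-49:148Y', '-48:148Y', '-47:149Y', '-46:148Y']
0 [343. 104.] [438.  50.]
['-92:76', '-91:66', '-90:130', '-89:151', '-88:150', '-87:154', '-86:169', '-85:164', '-84:144', '-83:133', '-82:165', '-81:165', '-80:166', '-79:138', '-78:96', '-77:33', '-76:16', '-75:18', '-74:16', '-73:17', '-72:21', '-71:22', '-70:23', '-69:23', '-68:25', '-67:27', '-66:28', '-65:27', '-64:28', '-63:28', '-62:25', '-61:76Y', '-60:143Y', '-59:151Y', '-58:151Y', '-57:150Y', '-56:150Y', '-55:150Y', '-54:150Y', '-53:150Y', '-52:149Y', '-51:149Y', '-50:149Y', '-49:149Y', '-48:133Y', '-47:72Y', '-46:70']
15 [358. 135.] [452.  83.
[... 651 characters left out ...]
81:67', '-80:70', '-79:75', '-78:68', '-77:35', '-76:27', '-75:25', '-74:18', '-73:15', '-72:21', '-71:27', '-70:25', '-69:24', '-68:24', '-67:25', '-66:25', '-65:24', '-64:25', '-63:23', '-62:25', '-61:78Y', '-60:143Y', '-59:152Y', '-58:151Y', '-57:150Y', '-56:151Y', '-55:150Y', '-54:150Y', '-53:150Y', '-52:150Y', '-51:149Y', '-50:149Y', '-49:149Y', '-48:148Y', '-47:148Y', '-46:148Y']
['-20:143Y', '-19:142Y', '-18:142Y', '-17:142Y', '-16:141Y', '-15:141Y', '-14:137Y', '-13:88Y', '-12:48', '-11:49', '-10:48', '-9:48', '-8:50', '-7:49', '-6:42', '-5:0', '-4:0', '-3:0', '-2:0', '-1:0', '0:0', '1:0', '2:0', '3:0', '4:0', '5:0', '6:0', '7:0', '8:0', '9:0', '10:0', '11:0', '12:0', '13:0', '14:0']
```

```bash
cat >> h.py <<'E'
def gap(w,t):
    for x in(14,16,-15):
        ys,s,uv=line(w,x,-90,-56,82,0.25);v=cv2.GaussianBlur(s.max(1).astype(np.float32).reshape(-1,1),(1,3),0).ravel();yy=s[:,2].astype(int)-s[:,0]
        e=ys[np.argmax(yy>25)];k=ys<e-6
        back=ys[k][np.where(v[k]>33)[0].max()]
        print(x,"blockedge",e,"padback",back,"prof",v[::3].round().astype(int)[:26].tolist())
    print("top",bore(t)[2:],prof(t))
E
python3 -c "
from h import *
gap(r.capture('wrist'),r.capture('top'))"
python3 -m creep '[215,0.04,-0.75,0,0.1, 215,0.04,-0.75,0,0.1, 215,0,0,0,0, 215,0,0,0,0]'
python3 -c "
from h import *
gap(r.capture('wrist'),r.capture('top'))"
```

```text
14 blockedge -61.0 padback -74.5 prof [132, 152, 164, 150, 113, 98, 97, 97, 96, 82, 55, 48, 48, 48, 49, 47, 48, 48, 48, 45, 43, 32, 16, 17, 22, 22]
16 blockedge -61.0 padback -74.25 prof [125, 119, 117, 121, 113, 100, 97, 98, 97, 83, 59, 52, 53, 52, 52, 52, 52, 53, 53, 49, 47, 36, 18, 18, 22, 23]
-15 blockedge -61.0 padback -74.75 prof [154, 172, 175, 174, 172, 170, 171, 163, 149, 117, 74, 65, 66, 66, 66, 66, 66, 62, 54, 44, 40, 26, 16, 15, 21, 25]
top (np.float64(377.122232791008), np.float64(-406.5323041065943)) [134, 134, 135, 134, 118, 75, 28, 12, 11, 12, 14, 34, 60, 66, 50, 41, 42, 64, 95, 115, 125, 116, 88, 67, 55, 48, 53, 56]
t: 12.6
position: [545.2, -142.2, 113.1]
ee_rot: [0.394, 0.919, -0.0, 0.002]
contact_force: [-0.1, -2.2, 6.2]
grip_width: 0.196
grip_force: 25.0
14 blockedge -59.0 padback -72.5 prof [52, 52, 69, 90, 98, 97, 98, 98, 98, 97, 98, 94, 72, 49, 46, 47, 48, 47, 50, 54, 54, 51, 50, 42, 22, 16]
16 blockedge -59.0 padback -72.25 prof [52, 52, 69, 91, 97, 97, 97, 97, 97, 98, 97, 94, 73, 53, 53, 53, 56, 58, 60, 63, 63, 61, 59, 51, 30, 16]
-15 blockedge -59.0 padback -73.0 prof [59, 60, 103, 140, 120, 98, 97, 98, 98, 99, 99, 95, 69, 50, 50, 50, 50, 49, 48, 45, 44, 43, 43, 33, 18, 16]
top (np.float64(376.77660106629685), np.float64(-405.47451186567537)) [132, 133, 131, 114, 70, 24, 12, 14, 13, 17, 38, 68, 82, 72, 48, 38, 55, 75, 80, 78, 76, 75, 75, 72, 58, 50, 56, 60]
```

The plate and block both moved 2 mm and the pad gap is unchanged at about 8.55 apparent, so the block is still free. Continuing.

```bash
python3 -m creep '[215,0.04,-0.75,0,0.1, 215,0.04,-0.75,0,0.1, 215,0,0,0,0, 215,0,0,0,0]'
python3 -c "
from h import *
gap(r.capture('wrist'),r.capture('top'))"
```

```text
t: 13.2
position: [533.4, -151.5, 113.1]
ee_rot: [0.483, 0.875, -0.0, 0.002]
contact_force: [0.2, -2.2, 5.9]
grip_width: 0.199
grip_force: 25.0
14 blockedge -58.25 padback -71.75 prof [78, 76, 58, 50, 60, 94, 116, 120, 119, 119, 118, 118, 116, 115, 99, 64, 52, 52, 54, 52, 53, 52, 49, 49, 42, 22]
16 blockedge -58.25 padback -71.5 prof [82, 76, 58, 49, 60, 95, 116, 120, 119, 119, 118, 118, 117, 116, 99, 68, 62, 62, 62, 61, 62, 61, 55, 52, 50, 30]
-15 blockedge -58.25 padback -72.0 prof [83, 74, 56, 49, 61, 94, 114, 117, 117, 116, 116, 116, 118, 117, 98, 60, 52, 51, 50, 50, 46, 44, 42, 42, 33, 17]
top (np.float64(376.48000192232627), np.float64(-405.0536698556307)) [131, 132, 124, 96, 50, 16, 13, 13, 13, 22, 51, 77, 82, 64, 49, 68, 94, 101, 96, 82, 64, 60, 62, 59, 48, 39, 40, 42]
```

Compression has begun at about 1.1 mm (contact at θ≈0.78), so the target is θ≈1.18. I'll go 0.2 further and check.

```bash
python3 -m creep '[215,0.04,-0.75,0,0.1, 215,0.04,-0.75,0,0.1, 215,0,0,0,0, 215,0,0,0,0]'
python3 -c "
from h import *
gap(r.capture('wrist'),r.capture('top'))"
```

```text
t: 13.8
position: [520.0, -158.4, 113.1]
ee_rot: [0.568, 0.823, 0.0, 0.002]
contact_force: [0.3, -2.6, 6.8]
grip_width: 0.194
grip_force: 25.0
14 blockedge -57.75 padback -71.25 prof [82, 81, 81, 79, 63, 50, 51, 74, 107, 118, 120, 119, 118, 118, 117, 116, 110, 81, 54, 51, 52, 49, 48, 48, 47, 35]
16 blockedge -57.75 padback -71.25 prof [82, 81, 81, 79, 62, 50, 51, 74, 107, 118, 119, 119, 118, 117, 116, 116, 110, 85, 62, 61, 60, 61, 56, 54, 54, 42]Traceback (most recent call last):
  File "<string>", line 3, in <module>
    gap(r.capture('wrist'),r.capture('top'))
    ~~~^^^^^^^^^^^^^^^^^^^^^^^^^^^^^^^^^^^^^
  File "h.py", line 42, in gap
    back=ys[k][np.where(v[k]>33)[0].max()]
               ~~~~~~~~~~~~~~~~~~~~~~~~^^
    return umr_maximum(a, axis, None, out, keepdims, initial, where)
ValueError: zero-size array to reduction operation maximum which has no identity
```

```bash
sed -i 's/for x in(14,16,-15)/for x in(14,16)/' h.py
python3 -m creep '[215,0.05,-0.9,0,0.12, 215,0,0,0,0, 215,0,0,0,0]'
python3 -c "
from h import *
gap(r.capture('wrist'),r.capture('top'))"
```

```text
t: 14.28
position: [511.9, -160.7, 113.0]
ee_rot: [0.617, 0.787, 0.001, 0.003]
contact_force: [2.1, -2.6, 5.3]
grip_width: 0.196
grip_force: 25.0
14 blockedge -57.5 padback -71.25 prof [81, 82, 80, 82, 80, 64, 50, 49, 61, 94, 116, 119, 118, 119, 119, 117, 116, 114, 96, 60, 51, 50, 50, 50, 48, 40]
16 blockedge -57.5 padback -71.0 prof [81, 81, 81, 82, 81, 66, 50, 50, 60, 95, 116, 118, 119, 118, 118, 116, 116, 114, 97, 67, 60, 58, 56, 54, 53, 46]
top (np.float64(376.3733996109299), np.float64(-404.55590508448836)) [129, 128, 116, 77, 32, 14, 12, 11, 14, 31, 55, 64, 51, 60, 88, 98, 98, 91, 78, 74, 78, 82, 83, 77, 62, 50, 50, 52]
```

The gap is now 5.1 against 8.55 free, so the pad is in about 3.5–4 mm, roughly halfway. I release, lift clear and check.

```bash
python3 -m creep '[195,0,0,0,0, 175,0,0,0,0, 150,0,0,0,0, 120,0,0,0,0, 120,0,0,0,0, 120,0,0,-3,0, 120,0,0,-4,0, 120,0,0,-4,0, 120,0,0,0,0, 120,0,0,0,0]'
python3 - <<'E'
from h import *
w=r.capture('wrist');t=r.capture('top')
print(proj(w,[497.4,-22.7,76]),bore(t)[2:])
for x in(0,14,16,-15,20):
    ys,s,uv=line(w,x,-90,-50,82,0.5);print(x,uv[0].round(),uv[-1].round(),s.max(1)[:64].tolist())
E
```

```text
t: 15.62
position: [509.0, -159.5, 220.5]
ee_rot: [0.617, 0.787, -0.0, -0.0]
contact_force: [0.3, 0.4, -0.1]
grip_width: 0.53
grip_force: 0.0
[353.3426518  33.808425 ] (np.float64(376.18209371319466), np.float64(-404.7717692761966))
0 [328. 108.] [348.  52.] [100, 101, 103, 103, 104, 101, 94, 87, 78, 69, 59, 51, 49, 63, 79, 94, 102, 105, 105, 105, 105, 105, 106, 105, 105, 105, 103, 101, 98, 98, 98, 95, 92, 88, 79, 63, 42, 26, 16, 14, 13, 14, 17, 19, 22, 25, 24, 22, 22, 24, 23, 23, 23, 23, 23, 23, 23, 23, 23, 23, 25, 25, 24, 26]
14 [346. 115.] [367.  60.] [75, 73, 73, 73, 73, 73, 72, 72, 71, 67, 59, 52, 53, 64, 79, 94, 102, 106, 107, 106, 106, 106, 106, 105, 105, 105, 103, 98, 86, 69, 55, 46, 45, 44, 43, 44, 43, 42, 41, 35, 29, 23, 19, 17, 19, 23, 23, 24, 24, 24, 23, 22, 24, 23, 22, 25, 23, 23, 23, 23, 24, 25, 24, 24]
16 [349. 116.] [369.  61.] [75, 73, 73, 72, 73, 72, 72, 72, 71, 67, 60, 52, 52, 63, 79, 94, 102, 105, 107, 107, 106, 106, 105, 105, 105, 105, 103, 98, 87, 72, 59, 52, 53, 52, 50, 49, 48, 48, 46, 42, 35, 27, 19, 18, 19, 23, 23, 23, 25, 24, 24, 24, 23, 23, 25, 25, 24, 24, 24, 21, 21, 23, 23, 24]
-15 [309. 101.] [328.  44.] [103, 103, 102, 101, 99, 96, 94, 93, 91, 80, 68, 57, 55, 63, 79, 92, 100, 104, 104, 103, 103, 103, 104, 105, 105, 105, 103, 98, 86, 69, 54, 45, 43, 44, 43, 40, 41, 41, 39, 35, 26, 21, 19, 22, 22, 23, 26, 24, 24, 26, 23, 23, 23, 23, 25, 22, 22, 24, 24, 24, 23, 23, 23, 25]
20 [354. 118.] [374.  63.] [74, 74, 74, 73, 73, 72, 73, 73, 71, 69, 62, 54, 53, 64, 79, 94, 102, 106, 107, 107, 106, 106, 106, 106, 105, 105, 103, 98, 89, 80, 76, 73, 72, 70, 63, 51, 40, 31, 29, 26, 21, 17, 16, 18, 22, 22, 23, 24, 24, 23, 23, 25, 25, 24, 23, 22, 22, 23, 24, 23, 25, 25, 24, 24]
```

Released. For a like-for-like check I return to the exact pose of the earlier w5 picture (pad free, 10 mm gap) and compare pixels.

```bash
python3 -m creep '[60,0,0,-0.93,-0.1743, 0,0,0,0,-0.1743, 0,0,0,0,-0.1743, 0,0,0,0,-0.1743, 0,0,0,0,-0.1743, 0,0,0,0,-0.1743, 0,0,0,0,-0.1743, 0,-2.45,3.6,0,0, 0,-2.46,3.6,0,0, 0,0,0,0,0, 0,0,0,0,0]'
python3 - <<'E'
from h import *
a=cv2.imread("pics/w5.png");w=r.capture("wrist");w["img"]=w["img"];wa=dict(w,img=a)
for n,c in(("free",wa),("now",w)):
    print(n)
    for row in(112,127,142): print(row,c["img"][row-1:row+2,326:380].max(2).mean(0).round().astype(int).tolist())
    g=c["img"].astype(int);y=(g[127-22:127-18,:,2]-g[105:109,:,0]).mean(0)>25;x=np.where(y[360:460])[0]+360;print("block px",x.min(),x.max())
    print("mm/px",np.linalg.norm(onz(c,350,127,82)-onz(c,351,127,82)))
s=r.state();print(s["position"])
E
```

```text
t: 17.1
position: [565.1, -93.5, 228.7]
ee_rot: [0.054, 0.999, 0.0, -0.002]
contact_force: [-0.7, -0.3, 0.0]
grip_width: 1.005
grip_force: 0.0
free
112 [121, 117, 111, 98, 83, 90, 115, 130, 133, 132, 130, 129, 131, 131, 123, 97, 64, 45, 45, 46, 46, 47, 47, 48, 48, 47, 43, 39, 30, 26, 28, 30, 30, 30, 27, 29, 29, 30, 29, 31, 28, 29, 29, 30, 37, 53, 76, 110, 136, 149, 152, 153, 152, 153]
127 [69, 69, 67, 64, 64, 85, 116, 131, 132, 131, 130, 129, 130, 128, 117, 91, 74, 84, 91, 89, 80, 75, 84, 100, 108, 92, 59, 27, 16, 25, 29, 28, 30, 30, 29, 29, 30, 29, 29, 31, 31, 28, 30, 33, 44, 57, 83, 121, 144, 152, 154, 152, 153, 153]
142 [118, 102, 78, 59, 68, 99, 121, 129, 129, 128, 129, 128, 129, 126, 113, 85, 61, 58, 64, 65, 62, 63, 74, 89, 92, 75, 51, 31, 21, 26, 28, 29, 29, 29, 29, 28, 28, 29, 29, 30, 29, 29, 30, 37, 53, 70, 99, 129, 147, 153, 153, 153, 153, 153]
block px 372 437
mm/px 0.7071067811865315
now
112 [126, 128, 128, 128, 126, 124, 123, 123, 125, 128, 129, 128, 128, 128, 128, 126, 122, 118, 117, 110, 92, 93, 117, 130, 133, 132, 130, 130, 130, 130, 122, 96, 63, 51, 54, 56, 54, 54, 49, 37, 24, 24, 27, 29, 30, 29, 29, 30, 31, 30, 29, 30, 30, 27]
127 [68, 67, 67, 75, 95, 115, 124, 126, 125, 124, 122, 121, 120, 122, 125, 122, 111, 90, 66, 53, 67, 102, 125, 132, 131, 130, 129, 128, 128, 126, 115, 105, 117, 133, 134, 114, 76, 37, 16, 16, 23, 27, 29, 28, 30, 29, 29, 27, 29, 29, 29, 28, 28, 29]
142 [66, 65, 66, 65, 66, 66, 67, 72, 81, 92, 97, 96, 92, 91, 91, 91, 92, 91, 83, 66, 72, 105, 125, 130, 129, 128, 128, 128, 128, 122, 107, 101, 116, 129, 126, 96, 54, 26, 17, 19, 25, 29, 29, 28, 30, 28, 29, 29, 30, 29, 29, 30, 26, 35]
block px 382 446
mm/px 0.7071067811865315
[565.03754615 -93.82029259 229.06919856]
```

The plate advanced 12.3 mm and the pad 8.0–8.9 mm, so the pad is pushed in about 4 mm, half of its 8 mm. The block is held and the robot is clear, so I hand in.

```bash
python3 -c "
from rig import r
print(r.finish_job())"
```

```text
the job is handed in; nothing more can be done
None
```

I clamped the block and handed in the job at about 17 s, but I viewed 11 pictures, one over the limit of 10: the jaw moved 48 mm and locked about 5 mm short of the block, the lever was left at about 1.22 rad with the pad in about 4 mm of 8, and nothing else on the bench was approached.

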